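Hold the microphone over the round loaf

ROBOT

A 6-joint arm with a two-finger parallel gripper is mounted at the origin on the work surface. World frame = base frame: x ahead of the robot, y to its left, z up, the work surface at z = 0. Lengths are in m, angles in degrees, forces in N, time in s.
With the tool pointing down it reaches from about 0.35 to 0.875 m from the base axis. Payload 4.2 kg.
Tool frame: the origin (TCP) lies midway between the tips of the shut fingers; the grasp point (between the pads) lies 19 mm behind it; z points along the fingers, y is the line along which they close (so a half turn about z gives the same grasp; the last joint's range is limited). The gripper opens to 87 mm and grips with 3 to 60 N. Pads are 19 mm wide; open, the fingers measure 117 mm over their backs; the gripper's body (75 mm by 190 mm) begins 51 mm behind the grasp point.
Start: joints at [-51.016, 22.042, 0.453, 0, -68.411, -14.817], TCP at [0.256, -0.57, 0.223] pointing down, gripper open.
Joint ranges: [-179.83, 179.83], [-69.29, 118.12], [-61.27, 80.66], [-181.25, 117.63], [-171.15, -9.14], [-177.46, 177.46]. Speed limits (degrees/s): [159.86, 159.86, 180, 180, 180, 180].

INTERFACE

Orientations are given as a 3x3 rotation matrix whose columns are the frame's x, y, z axes.
In Python, from station import r, cams gives the robot as it stands.
- The arm moves only by the tool play_rows, never from a script. Its argument "commands" is text: rows parted by semicolons, each of 6 numbers parted by spaces: the shift along the world's x, y, z normalised to -1 to 1, where 1 is 30 mm, then the turn, a rotation vector about the world's x, y, z normalised to -1 to 1, where 1 is 0.15 rad. A call has 1 to 20 rows; each row shifts and turns the commanded pose from where the row before left it; what a row does not reach is not made up. A row lasts 1/10 s, in which the tool goes at most 50 mm and 8.59 degrees, less where a joint would pass 70% of its speed; a pose out of reach is approached as far as the arm can. A call with a number of a shift or a turn outside -1 to 1 is refused whole. A call with a gripper value outside its range is refused whole. "grip" is the finger opening in mm, from 0 to 87, set as the call begins (left out, the last holds). The fingers move at their own pace and stop on an object; the grip force is fixed at half the most. Time passes only in rows, so rows that do not move let the fingers close. It gives the time, the measured TCP pose, the force, the opening and the grip force at its end, in the units of the state.
- r.sense(): the state, without advancing time (a new reading comes with each control period).
- cams.capture(name): name is "scene" or "top" or "wrist"; returns (picture, depth): 384x512x3 uint8, blue, green, red; 384x512 float32, m along the optical axis (not along the pixel's ray), 0 where there is no reading.
- cams.camera_info(name): a dict with "mtx" (3x3 intrinsics, pixels), "R" (3x3) and "t" (3): a world point X has camera coordinates R X + t. Camera axes: x right, y down, z forward; pixel columns grow to the right and rows downward; lengths in m; the calibration is good to about 2 mm. A picture is of the moment at which its call begins: read the wrist's pose just before it. camera_info takes no time and is no camera call; for the wrist camera it gives the pose at the moment of the call.
- r.finish_job(): hands the job in; it is judged then, once.
The state is a dict: "time_s": time; "joints": joint angles; "joint_velocities": joint speeds; "effort": joint torques, N m; "tcp_pos": TCP position; "ee_rot": TCP orientation; "wrist_force": force on the tool from outside, world axes, zero at the start; "moment": the same for the moment, N m; "gripper_width": opening from 0.0 (shut) to 1.0 (fully open); "gripper_force": force on a finger pad.
Only numpy, scipy, OpenCV 4.12 (cv2) and the standard library are available. Lean on these libraries where they do the work, as an engineer would, in place of code of your own. Each camera call takes 0.05 s, during which the arm holds its last target. There are 200 camera calls.

TASK

Let the audience hear the crust crackle: pick up the handheld microphone lying on the table by its handle, carry it clear over the bottles, glasses and crates, and bring its head to the round loaf, not the long one. Finish while still holding it there, motionless: the head tipped down about 30 degrees and hovering two centimetres (a finger's width) straight above the middle of the loaf. Neither the microphone nor the robot may touch the bread or the crates, and nothing else on the table may be knocked over or pushed out of place.

Things in the scene. Friction and masses are not known exactly. Their poses are not given: they have to be found in the camera images.
- mic: loose handheld microphone lying on the table, 0.3 kg, 228 mm long: black round handle 35 to 39 mm thick (x -118 to 45 mm), six-sided rubber ring 52 mm across flats (x 49 to 61), steel ball head 50 mm thick (x 60 to 110). Origin: under the balance point, on the table plane; x along it towards the head, z up while it lies (x is level then; the handle itself rises 2.4 degrees to the head)
- mic_head (a point): centre of the microphone's ball head (radius 25 mm): 85 mm along the microphone's x from its origin, 27 mm above the table while it lies there
- mic_grip (a point): point on the axis of the handle at its balance point, 23 mm above the table while it lies there; the handle is 38 mm thick here; axes as those of mic
- boule: round loaf with a brown crust and a square grid of pale floury cuts, 150 mm across, 85 mm high, 0.42 kg; stands loose in one of the two crates; origin at the centre of its underside, z up
- boule_top (a point): middle of the top of the round loaf, on the crust, 85 mm above its underside
- batard: long loaf with the same crust, 224 mm long, 92 mm wide and high, loose in the other crate; origin at the centre of its underside, x along its length
- crate_round: fixed wooden slatted crate that holds the round loaf, 280 (x) x 200 (y) x 75 mm high, walls and floor 8 mm, open at the top; origin at the centre of its underside. The round loaf's top stands 18 mm above the rim. The two crates stand side by side and may have changed places
- crate_long: the same kind of crate, holding the long loaf; origin at the centre of its underside
- water_bottle: upright green glass water bottle, 64 mm across, 200 mm high, the tallest thing between the microphone and the crates; origin at the centre of its underside
- jam_jar: amber jam jar with a metal cap, 66 mm across, 90 mm high; origin at the centre of its underside
- tumbler1: clear drinking glass, 68 mm across, 95 mm high; origin at the centre of its underside
- tumbler2: another such glass
- butter_bowl: white ceramic bowl, 110 mm across, 45 mm high, on the side of the table where the microphone is not; origin at the centre of its underside

How it is judged:
By the outcome, as a careful person would: the job done as asked, in the order asked, and still so for the second after the job is handed in, while the arm keeps its last pose, push and grip.
It also fails if it takes over 45 s, if anything falls off the work surface, if the arm or the gripper's body presses on something with over 40 N, if the wrist force passes 120 N, or if a joint passes its speed limit or range.

## Working session

There is one attempt and no reset: what is moved stays moved. The work goes in short steps, Python scripts to look and compute and a tool call to move; the robot and the scene stay as the last step left them, time stands still between calls to the robot, and variables do not carry over. Pictures are saved under pics/ and viewed, at most 10 in all, crops included, and the job is handed in when it is done.

Besides the shell and the picture viewer there is one more tool, called after "Call:" as name(argument=value, ...) on one line, values as JSON. play_rows: Moves the arm, as the interface text tells. Scaled input: -1 to 1 covers 30 mm each way for a shift and 0.15 rad each way for a turn. Its arguments: {"type":"object","properties":{"commands":{"type":"string"},"grip":{"type":"number"}},"required":["commands"]}

```bash
mkdir -p pics
cat > h.py <<'E'
import numpy as np, cv2
from station import r, cams
def cloud(n):
    i=cams.camera_info(n); im,d=cams.capture(n)
    v,u=np.mgrid[0:384,0:512]; K=np.array(i["mtx"])
    P=np.stack([(u-K[0,2])*d/K[0,0],(v-K[1,2])*d/K[1,1],d],-1)
    W=(P-np.array(i["t"]).ravel())@np.array(i["R"])
    W[d==0]=np.nan
    return im,W
E
python3 - <<'E'
from h import *
for n in("top","scene"):
    im,W=cloud(n); cv2.imwrite(f"pics/{n}.png",im); np.save(n,W)
a=cv2.imread("pics/top.png");
cv2.imwrite("pics/top_b.png",cv2.resize(a,(800,600)))
print(r.sense())
E
```

```text
{'time_s': 0.1, 'joints': array([-5.10177612e+01,  2.20846254e+01,  3.90985806e-01, -2.28442021e-02,
       -6.84107823e+01, -1.48162990e+01]), 'joint_velocities': array([-0.05349707, -0.05578528,  0.12157758,  0.02612331,  0.03531933,
        0.03827817]), 'effort': array([ 4.46138229e-04, -3.91690993e+01,  1.87934285e+01,  4.23194647e+00,
        1.34612352e-02, -7.54086705e-05]), 'tcp_pos': array([ 0.25566463, -0.56976105,  0.22161669]), 'ee_rot': array([[-9.12423779e-01, -4.09245783e-01, -8.58294422e-04],
       [-4.09246669e-01,  9.12422293e-01,  1.64990768e-03],
       [ 1.07909203e-04,  1.85666914e-03, -9.99998271e-01]]), 'wrist_force': array([-0.02784731, -0.20843531,  0.03010524]), 'moment': array([-0.0080364 ,  0.04032939, -0.00924209]), 'gripper_force': 0.0, 'gripper_width': 0.9965623546178907}
```

View pics/top_b.png

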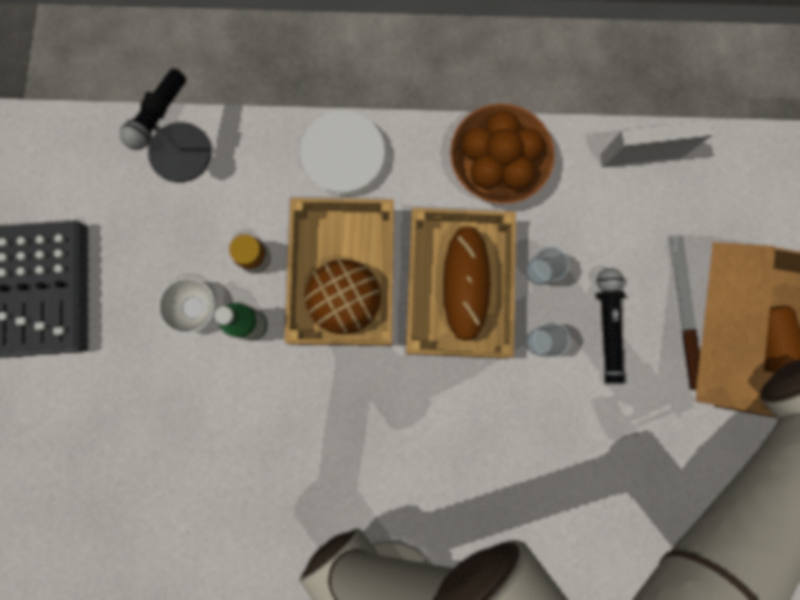

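View pics/scene.png

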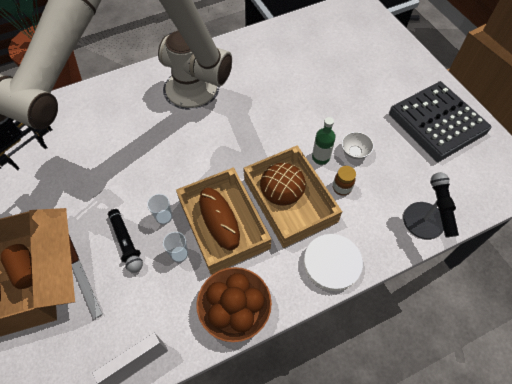

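The top view (800×600) shows the mic at about (611,325) with its head up at (610,280). The round loaf is in the left crate at (345,297), with the bottle at (237,318) and jam jar at (247,250). The tumblers at (547,265) and (547,340) and the long loaf lie in between. A second mic on a stand at (150,110) is a decoy. Next I'll measure these positions.

Run:
```python
from h import *
W=np.load("top.npy"); im=cv2.imread("pics/top.png"); s=512/800
def box(x0,y0,x1,y1): 
    sl=np.s_[int(y0*s):int(y1*s),int(x0*s):int(x1*s)]; return W[sl].reshape(-1,3), im[sl].reshape(-1,3)
P,c=box(585,260,640,395); m=P[:,2]>0.012; Q=P[m]
print("mic n",len(Q),"z",Q[:,2].max()); 
ctr=Q[:,:2].mean(0); u,sv,vt=np.linalg.svd(Q[:,:2]-ctr); ax=vt[0]*np.sign(vt[0][0]); t=(Q[:,:2]-ctr)@ax; n=np.array([-ax[1],ax[0]]); w=(Q[:,:2]-ctr)@n
print("ctr",ctr,"ax",ax,np.degrees(np.arctan2(ax[1],ax[0])))
for a in np.arange(-.13,.13,.02):
    k=(t>a)&(t<a+.02)
    if k.any(): print(round(a,2),k.sum(),w[k].min().round(3),w[k].max().round(3),np.median(w[k]).round(3),Q[k,2].max().round(3))
print("t",t.min(),t.max())
P,c=box(300,250,388,338); m=P[:,2]>0.079;Q=P[m]; 
A=np.c_[2*Q,np.ones(len(Q))]
print("boule",len(Q),Q.min(0),Q.max(0),Q.mean(0))
for nm,b in dict(bottle=(205,295,265,345),jam=(225,228,270,272),t1=(525,245,575,290),t2=(525,320,575,360),bat=(435,220,497,345),crR=(280,190,400,352),crL=(402,200,522,362)).items():
    P,c=box(*b);Q=P[P[:,2]>(0.06 if nm[:2]=='cr' else .03)]
    print(nm,np.r_[np.nanpercentile(Q,2,0),np.nanpercentile(Q,98,0)].round(3))
```

```text
mic n 1010 z 0.05487002990965856
ctr [ 0.52326725 -0.416305  ] ax [0.99902636 0.04411724] 2.5285525529306176
-0.13 23 -0.02 0.013 0.003 0.039
-0.11 90 -0.019 0.015 0.002 0.04
-0.09 88 -0.022 0.014 0.0 0.04
-0.07 74 -0.018 0.014 0.002 0.043
-0.05 90 -0.019 0.015 0.002 0.044
-0.03 86 -0.021 0.014 -0.0 0.044
-0.01 83 -0.022 0.014 0.001 0.045
0.01 93 -0.023 0.014 0.001 0.048
0.03 81 -0.021 0.015 0.002 0.048
0.05 111 -0.033 0.023 0.001 0.055
0.07 112 -0.027 0.019 0.002 0.052
0.09 76 -0.027 0.019 0.001 0.051
0.11 3 -0.012 0.003 -0.001 0.033
t -0.1151589267995484 0.11083565379698344
boule 924 [0.50927605 0.05476607 0.0790467 ] [0.61581094 0.16009364 0.096061  ] [0.56093588 0.10592841 0.08627913]
bottle [0.474 0.257 0.037 0.538 0.359 0.201]
jam [0.609 0.26  0.036 0.666 0.316 0.092]
t1 [ 0.598 -0.315  0.032  0.66  -0.253  0.096]
t2 [ 0.456 -0.315  0.032  0.517 -0.252  0.096]
bat [ 0.491 -0.171  0.056  0.695 -0.089  0.099]
crR [0.47  0.013 0.062 0.746 0.209 0.092]
crL [ 0.455 -0.219  0.062  0.731 -0.022  0.099]
```

Call:
play_rows(commands="0.66 0.367 0 0 0 -0.18;0.66 0.367 0 0 0 -0.18;0.66 0.367 0 0 0 -0.18;0.66 0.367 0 0 0 -0.18;0.66 0.367 0 0 0 -0.18;0.66 0.367 0 0 0 -0.18;0.66 0.367 0 0 0 -0.18;0.66 0.367 0 0 0 -0.18;0.66 0.367 0 0 0 -0.18;0.66 0.367 0 0 0 -0.18;0.66 0.367 0 0 0 -0.18;0.66 0.367 0 0 0 -0.18;0.66 0.367 0 0 0 -0.18;0.66 0.367 0 0 0 -0.18;0 0 0 0.465 0 0;0 0 -0.4 0 0 0;0 0 -0.6 0 0 0;0 0 0 0 0 0;0 0 0 0 0 0;0 0 0 0 0 0", grip=56)

```text
time_s: 2.1
tcp_pos: [0.5331, -0.4164, 0.1933]
ee_rot: [[-0.999, -0.044, 0.001], [-0.044, 0.997, 0.068], [-0.004, 0.068, -0.998]]
wrist_force: [-0.8, 0.0, 0.5]
gripper_width: 0.64
gripper_force: 0.0
```

Run:
```python
from h import *
s=r.sense(); print(s["tcp_pos"],s["ee_rot"],s["joints"],s["gripper_width"],s["time_s"])
im,W=cloud("wrist"); cv2.imwrite("pics/w1.png",im); np.save("w1",W)
```

```text
[ 0.53309924 -0.41637057  0.19326309] [[-9.99039656e-01 -4.38098610e-02  6.79908352e-04]
 [-4.36607430e-02  9.96700973e-01  6.84171732e-02]
 [-3.67501216e-03  6.83217838e-02 -9.97656568e-01]] [-26.00094633  29.44252664   9.51483326  -3.72951203 -71.79531926
 -60.27065826] 0.640484123956974 2.1
```

View pics/w1.png

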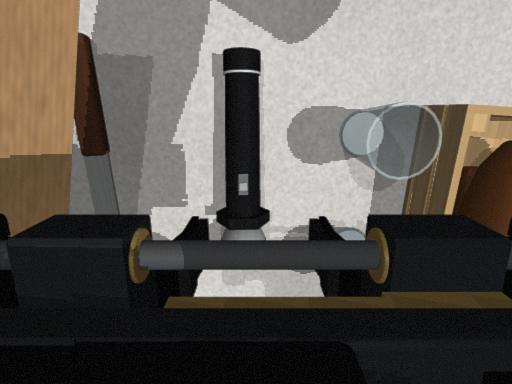

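The wrist view shows the handle running from (241,60) to (243,205), roughly between the fingers, and a tumbler at (385,135). I'll refine the lateral position from depth.

Run:
```python
from h import *
W=np.load("w1.npy")
for v in range(60,235,15):
    Q=W[v,205:285]; k=(Q[:,2]>0.012)&(Q[:,2]<.08); Q=Q[k]
    if len(Q): print(v,len(Q),Q[:,0].mean().round(4),((Q[:,1].min()+Q[:,1].max())/2).round(4),np.ptp(Q[:,1]).round(3),Q[:,2].max().round(4))
T=W[100:185,360:445].reshape(-1,3);T=T[T[:,2]>.085]; print("tumb",T.min(0),T.max(0))
```

```text
60 38 0.4197 -0.4258 0.037 0.0384
75 36 0.4332 -0.4253 0.036 0.0374
90 34 0.4473 -0.4251 0.033 0.0382
105 35 0.4616 -0.4239 0.035 0.0397
120 35 0.4761 -0.4237 0.035 0.0402
135 35 0.4909 -0.4233 0.035 0.0411
150 35 0.5061 -0.4228 0.036 0.0421
165 35 0.5215 -0.4225 0.036 0.0425
180 34 0.537 -0.4214 0.035 0.0458
195 34 0.5532 -0.421 0.036 0.0439
210 52 0.5714 -0.4191 0.057 0.0458
225 42 0.5831 -0.4201 0.044 0.0529
tumb [ 0.45318756 -0.31888761  0.08500366] [ 0.5202494  -0.25105954  0.09713615]
```

Call:
play_rows(commands="0 -0.12 -0.6 0 0 0;0 0 -0.7 0 0 0;0 0 -0.7 0 0 0;0 0 -0.7 0 0 0;0 0 -0.6 0 0 0;0 0 -0.6 0 0 0;0 0 -0.5 0 0 0;0 0 -0.5 0 0 0;0 0 -0.4 0 0 0;0 0 -0.4 0 0 0;0 0 -0.2 0 0 0;0 0 -0.2 0 0 0;0 0 0 0 0 0;0 0 0 0 0 0")

```text
time_s: 3.55
tcp_pos: [0.5334, -0.4199, 0.0099]
ee_rot: [[-0.999, -0.044, 0.001], [-0.044, 0.997, 0.069], [-0.004, 0.069, -0.998]]
wrist_force: [-0.5, -0.0, -0.2]
gripper_width: 0.643
gripper_force: 0.0
```

No contact; down 2 mm more, then close.

Call:
play_rows(commands="0 0 -0.07 0 0 0;0 0 0 0 0 0;0 0 0 0 0 0")

```text
time_s: 3.85
tcp_pos: [0.5332, -0.4197, 0.0077]
ee_rot: [[-0.999, -0.044, 0.0], [-0.044, 0.997, 0.07], [-0.003, 0.069, -0.998]]
wrist_force: [-1.0, -0.1, 0.5]
gripper_width: 0.643
gripper_force: 0.0
```

Call:
play_rows(commands="0 0 0 0 0 0;0 0 0 0 0 0;0 0 0 0 0 0;0 0 0 0 0 0;0 0 0 0 0 0;0 0 0 0 0 0;0 0 0 0 0 0;0 0 0 0 0 0;0 0 0 0 0 0;0 0 0 0 0 0", grip=15)

```text
time_s: 4.85
tcp_pos: [0.5333, -0.42, 0.0077]
ee_rot: [[-0.999, -0.044, 0.001], [-0.044, 0.997, 0.069], [-0.004, 0.069, -0.998]]
wrist_force: [0.7, -2.3, 0.5]
gripper_width: 0.432
gripper_force: 30.0
```

Call:
play_rows(commands="0 0 0.2 0 0 0;0 0 0.4 0 0 0;0 0 0.6 0 0 0;0 0 0.7 0 0 0;0 0 0.7 0 0 0;0 0 0.7 0 0 0;0 0 0.7 0 0 0;0 0 0.7 0 0 0;0 0 0.7 0 0 0;0 0 0.7 0 0 0;0 0 0.7 0 0 0;0 0 0.7 0 0 0;0 0 0.6 -0.2 0 0;0 0 0.4 -0.265 0 0;0 0 0.2 0 0 0;0 0 0 0 0 0;0 0 0 0 0 0")

```text
time_s: 6.55
tcp_pos: [0.5328, -0.4192, 0.2676]
ee_rot: [[-0.999, -0.044, -0.001], [-0.044, 0.999, 0.002], [0.001, 0.002, -1.0]]
wrist_force: [-0.3, -0.5, -3.8]
gripper_width: 0.426
gripper_force: 30.0
```

Run:
```python
from h import *
s=r.sense(); print(s["moment"],s["wrist_force"],s["joints"])
im,W=cloud("wrist"); cv2.imwrite("pics/w2.png",im)
z0=s["tcp_pos"][2]
for v in range(40,240,15):
    Q=W[v,195:295]; k=abs(Q[:,2]-z0-.02)<.05; Q=Q[k]
    if len(Q)>5: print(v,len(Q),Q[:,0].mean().round(4),((Q[:,1].min()+Q[:,1].max())/2).round(4),np.ptp(Q[:,1]).round(3),(Q[:,2].max()-z0).round(4))
```

```text
[-0.03615869 -0.00704883 -0.02110977] [-0.27117843 -0.53965606 -3.7893664 ] [-2.45855738e+01  2.60652650e+01  1.32141578e+01 -5.63074843e-02
 -7.72427070e+01 -6.28986442e+01]
40 76 0.4383 -0.4239 0.032 0.031
55 76 0.4439 -0.4237 0.032 0.0314
70 76 0.4496 -0.4235 0.033 0.0317
85 75 0.4554 -0.4234 0.033 0.0325
100 74 0.4614 -0.4225 0.032 0.0322
115 75 0.4674 -0.4221 0.033 0.033
130 75 0.4736 -0.422 0.033 0.0325
145 75 0.4799 -0.4219 0.034 0.0337
160 75 0.4863 -0.4217 0.034 0.0332
175 74 0.4928 -0.4207 0.034 0.0338
190 74 0.4994 -0.4205 0.034 0.0345
205 73 0.5062 -0.4204 0.035 0.0346
220 88 0.5149 -0.4245 0.044 0.0351
235 97 0.5212 -0.4245 0.045 0.0348
```

View pics/w2.png

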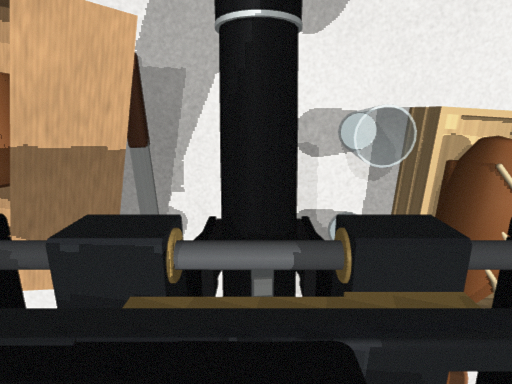

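Call:
play_rows(commands="-0.07 0.2 0 0 0 0;-0.07 0.4 0 0 0 0;-0.07 0.6 0 0 0 0;-0.07 0.7 0 0 0 0;-0.07 0.7 0 0 0 0;-0.07 0.7 0 0 0 0;-0.07 0.7 0 0 0 0;-0.07 0.7 0 0 0 0;-0.07 0.7 0 0 0 0;-0.07 0.7 0 0 0 0;-0.07 0.7 0 0 0 0;-0.07 0.7 0 0 0 0;-0.07 0.7 0 0 0 0;-0.07 0.7 0 0 0 0;-0.07 0.7 0 0 0 0;-0.07 0.7 0 0 0 0;-0.07 0.7 0 0 0 0;-0.07 0.7 0 0 0 0;-0.07 0.7 0 0 0 0;-0.07 0.7 0 0 0 0")

```text
time_s: 8.6
tcp_pos: [0.4901, -0.0254, 0.2685]
ee_rot: [[-0.999, -0.044, 0.0], [-0.044, 0.999, 0.0], [-0.0, 0.0, -1.0]]
wrist_force: [0.5, -0.4, -3.0]
gripper_width: 0.427
gripper_force: 30.0
```

Call:
play_rows(commands="-0.07 0.7 0 0 0 0;0 0.7 0 0 0 0;0 0.7 0 0 0 0;0 0.7 0 0 0 0;0 0.6 0 0 0 0;0 0.5 0 0 0 0;0 0.3 0 0 0 0;0 0.17 0 0 0 0;0 0 0 0 0.2 0;0 0 0 0 0.45 0;0 0 0 0 0.5 0;0 0 0 0 0.5 0;0 0 0 0 0.5 0;0 0 0 0 0.5 0;0 0 0 0 0.45 0;0 0 0 0 0.25 0;0 0 0 0 0.14 0;0 0 0 0 0 0;0 0 0 0 0 0;0 0 0 0 0 0")

```text
time_s: 10.6
tcp_pos: [0.4888, 0.1044, 0.269]
ee_rot: [[-0.866, -0.038, -0.499], [-0.044, 0.999, 0.0], [0.498, 0.022, -0.867]]
wrist_force: [0.4, -0.3, -4.1]
gripper_width: 0.431
gripper_force: 30.0
```

Run:
```python
from h import *
print(r.sense()["joints"])
im,W=cloud("top"); np.save("top2",W); ic,S=cloud("scene"); np.save("scene2",S)
cv2.imwrite("pics/c2.png",np.hstack([cv2.resize(im[110:260,130:280],(400,400)),cv2.resize(ic[90:240,220:370],(400,400))]))
```

```text
[  23.17151763   24.26094409    9.15062917  -11.60244125 -102.504307
 -110.37771164]
```

View pics/c2.png

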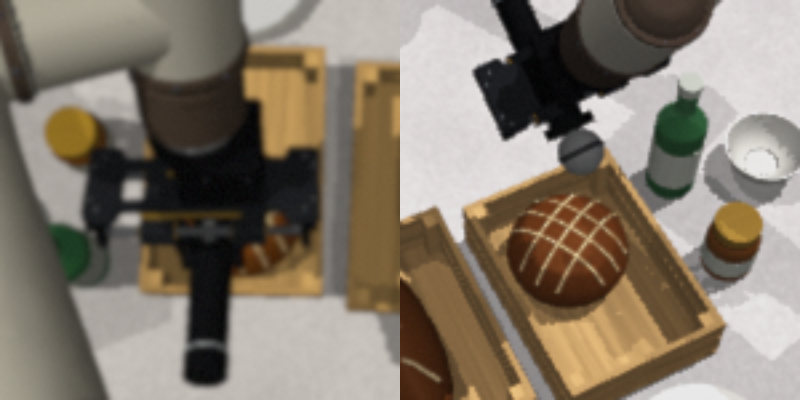

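The head (scene crop 580,152) hangs above the loaf's near side. In the top crop an arm link passes close to the bottle (60,250), so I'll check that clearance while fitting the head and loaf positions.

```bash
cat > fit.py <<'E'
from h import *
from scipy.optimize import least_squares
def head(S,g,R=.025):
    Q=S.reshape(-1,3); Q=Q[np.isfinite(Q[:,0])]; c=np.array(g)
    for th in(.03,.012,.006):
        k=abs(np.linalg.norm(Q-c,axis=1)-R)<th; q=Q[k]
        c=least_squares(lambda c:np.linalg.norm(q-c,axis=1)-R,c,loss="soft_l1",f_scale=.002).x
    return c,len(q)
E
python3 - <<'E'
from fit import *
S=np.load("scene2.npy"); print("at px",S[147,287],S[150,285])
p=S[147,287]; print("head",head(S,[0.562,0.107,0.249]))
for f in("top","scene"):
    W=np.load(f+".npy").reshape(-1,3); k=(np.hypot(W[:,0]-.5625,W[:,1]-.107)<.06)&(W[:,2]>.075)&(W[:,2]<.11); q=W[k]
    # symmetric quadratic cap
    z=lambda p:p[2]-p[3]*((q[:,0]-p[0])**2+(q[:,1]-p[1])**2)-p[4]*((q[:,0]-p[0])**2+(q[:,1]-p[1])**2)**2-q[:,2]
    print(f,len(q),least_squares(z,[.5625,.107,.094,5,0],x_scale=[.01,.01,.01,1,100]).x)
# arm near bottle in top2
T=np.load("top2.npy").reshape(-1,3); k=(np.hypot(T[:,0]-.505,T[:,1]-.307)<.09)&(T[:,2]>.205); print("arm z near bottle",k.sum(),T[k].min(0),T[k].max(0))
S2=S.reshape(-1,3); k=(np.hypot(S2[:,0]-.505,S2[:,1]-.307)<.07)&(S2[:,2]>.19); q=S2[k]; print(k.sum(), np.percentile(q[:,2],[0,5,50]) , q[q[:,2]>.21][:,:].min(0) if (q[:,2]>.21).any() else "")
W=np.load("top.npy").reshape(-1,3); k=(np.hypot(W[:,0]-.505,W[:,1]-.307)<.08)&(W[:,2]>.17);print("bottle",W[k].mean(0))
E
```

```text
at px [0.58015527 0.09738349 0.2688223 ] [0.58033743 0.09169237 0.2582729 ]
head (array([0.55742586, 0.10467548, 0.25957742]), 227)
top 1142 [5.62427342e-01 1.06777780e-01 9.23244771e-02 4.60754215e+00
 1.55045224e+02]
scene 864 [5.62764577e-01 1.05124053e-01 9.42961038e-02 4.61777743e+00
 1.80620735e+02]
arm z near bottle 2164 [0.45640586 0.21729879 0.56459382] [0.5939925  0.31222176 0.63392864]
188 [0.19149039 0.19463502 0.60705811] [0.50037602 0.23808665 0.59817203]
bottle [0.50405684 0.28626524 0.19644959]
```

```bash
cat >> fit.py <<'E'
def headpx(S,u,v,rad=10,R=.025):
    vv,uu=np.mgrid[0:384,0:512]; q=S[(np.hypot(uu-u,vv-v)<rad)&(S[...,0]>0)]
    m=np.median(q,0); q=q[np.linalg.norm(q-m,axis=1)<.035]
    s=least_squares(lambda c:np.linalg.norm(q-c,axis=1)-R,m-[.015,0,.015],loss="soft_l1",f_scale=.002)
    return s.x,len(q),np.std(s.fun)
E
python3 - <<'E'
from fit import *
S=np.load("scene2.npy"); im=cv2.imread("pics/c2.png")[:,400:]
for rad in(6,7,8,9): print(headpx(S,287.5,147,rad))
cv2.imwrite("pics/hc.png",cv2.resize(im[80:230,100:260],(640,600),interpolation=cv2.INTER_NEAREST))
# handle axis from top2
T=np.load("top2.npy").reshape(-1,3); k=(T[:,0]>.36)&(T[:,0]<.46)&(abs(T[:,1]-.10)<.03)&(T[:,2]>.2)&(T[:,2]<.4); q=T[k]
for x in np.arange(.36,.46,.02):
    j=(q[:,0]>x)&(q[:,0]<x+.02)
    if j.any(): print(x.round(2),j.sum(),np.percentile(q[j,2],90).round(4),((q[j,1].min()+q[j,1].max())/2).round(4))
E
```

```text
(array([0.56517962, 0.1081934 , 0.24735974]), 107, np.float64(0.002098831913222714))
(array([0.56518403, 0.10789916, 0.24733013]), 153, np.float64(0.0019912334396710784))
(array([0.56548449, 0.10802069, 0.24713817]), 195, np.float64(0.0018930054074329386))
(array([0.56552389, 0.10790795, 0.24704108]), 237, np.float64(0.0017418876387532394))
0.36 9 0.3287 0.0986
0.38 150 0.3543 0.0994
0.4 151 0.3511 0.0999
0.42 146 0.3393 0.101
0.44 141 0.3291 0.1023
```

View pics/hc.png

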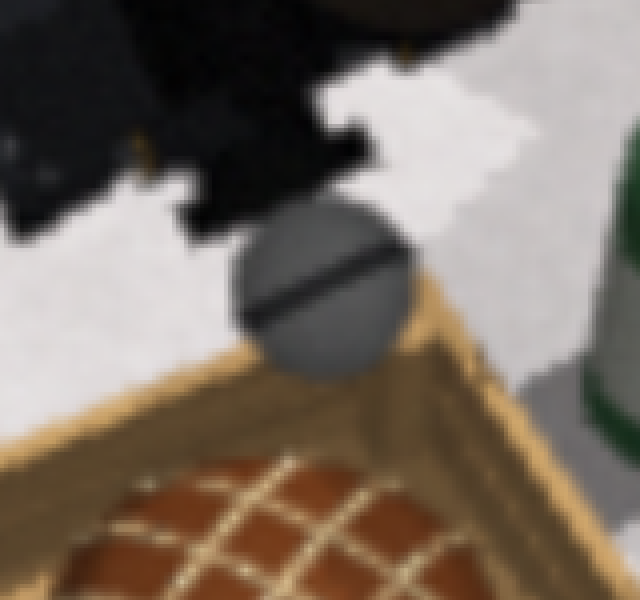

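Head centre is ≈ (0.565, 0.108, 0.248) and the loaf middle ≈ (0.5627, 0.106, 0.093). I'll descend most of the way and recheck.

Call:
play_rows(commands="-0.05 -0.06 -0.2 0 0 0;0 0 -0.4 0 0 0;0 0 -0.4 0 0 0;0 0 -0.4 0 0 0;0 0 -0.4 0 0 0;0 0 -0.4 0 0 0;0 0 -0.4 0 0 0;0 0 -0.2 0 0 0;0 0 -0.1 0 0 0;0 0 0 0 0 0;0 0 0 0 0 0;0 0 0 0 0 0;0 0 0 0 0 0")

```text
time_s: 12.0
tcp_pos: [0.4877, 0.1027, 0.1819]
ee_rot: [[-0.866, -0.038, -0.499], [-0.044, 0.999, 0.0], [0.499, 0.022, -0.867]]
wrist_force: [-0.2, 0.3, -3.2]
gripper_width: 0.425
gripper_force: 30.0
```

Run:
```python
from fit import *
i=cams.camera_info("scene"); ic,S=cloud("scene"); cv2.imwrite("pics/s3.png",cv2.resize(ic[90:240,220:420],(800,600)))
p=np.array(i["R"])@np.array([.5628,.1065,.161])+np.array(i["t"]).ravel(); uv=(np.array(i["mtx"])@p); uv=uv[:2]/uv[2]; print(uv)
for rad in(5,7,9): print(headpx(S,*uv,rad))
W=S.reshape(-1,3);k=(np.hypot(W[:,0]-.5627,W[:,1]-.106)<.06)&(W[:,2]>.075)&(W[:,2]<.11);q=W[k]
z=lambda p:p[2]-p[3]*((q[:,0]-p[0])**2+(q[:,1]-p[1])**2)-p[4]*((q[:,0]-p[0])**2+(q[:,1]-p[1])**2)**2-q[:,2]
print(len(q),least_squares(z,[.5625,.107,.094,5,0],x_scale=[.01,.01,.01,1,100]).x)
```

```text
[284.83141988 162.79505921]
(array([0.56374861, 0.1046358 , 0.15949473]), 79, np.float64(0.0024538755288739792))
(array([0.56469734, 0.10563401, 0.1594439 ]), 154, np.float64(0.002182943513318971))
(array([0.56406667, 0.10587014, 0.16036688]), 228, np.float64(0.003710380287132888))
753 [5.62362453e-01 1.04378488e-01 9.37692447e-02 4.23563224e+00
 2.38429020e+02]
```

View pics/s3.png

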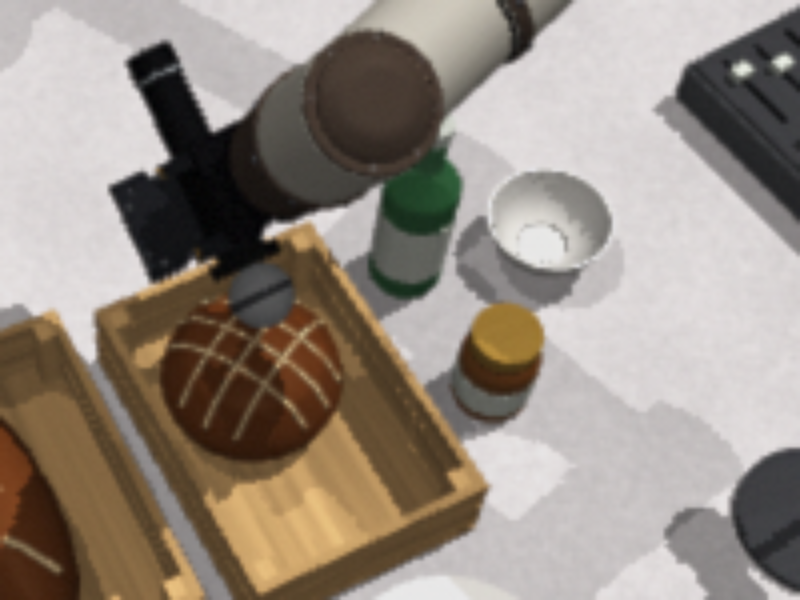

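The head (262,295) hangs over the loaf top and nothing has been disturbed. The gap is about 42 mm, so I go down another 22 mm.

Call:
play_rows(commands="-0.04 0 -0.2 0 0 0;0 0 -0.25 0 0 0;0 0 -0.18 0 0 0;0 0 -0.1 0 0 0;0 0 0 0 0 0;0 0 0 0 0 0;0 0 0 0 0 0;0 0 0 0 0 0;0 0 0 0 0 0;0 0 0 0 0 0")

```text
time_s: 13.05
tcp_pos: [0.4863, 0.1027, 0.1597]
ee_rot: [[-0.865, -0.038, -0.5], [-0.044, 0.999, 0.0], [0.499, 0.022, -0.866]]
wrist_force: [0.1, -0.1, -3.9]
gripper_width: 0.427
gripper_force: 30.0
```

Run:
```python
from fit import *
s=r.sense(); print(s["tcp_pos"],s["joint_velocities"].round(2))
i=cams.camera_info("scene"); ic,S=cloud("scene")
p=np.array(i["R"])@np.array([.563,.106,.139])+np.array(i["t"]).ravel(); uv=(np.array(i["mtx"])@p); uv=uv[:2]/uv[2]
for rad in(5,7): print(headpx(S,*uv,rad))
```

```text
[0.48634495 0.10265342 0.15966667] [-0.07  0.06 -0.06  0.09 -0.11  0.03]
(array([0.56242497, 0.10515407, 0.13792509]), 78, np.float64(0.002214886498018271))
(array([0.56314733, 0.10577199, 0.1376443 ]), 153, np.float64(0.002033533788416181))
```

The head centre is at (0.563, 0.1055, 0.138), which leaves a gap of about 20 mm above the loaf. The arm is still, so I'm handing in.

```bash
python3 -c "
from station import r
print(r.finish_job())"
```

```text
the job is handed in; nothing more can be done
None
```

I handed the job in at about 13 s with the arm still holding the microphone motionless, its head tipped down about 30° and about 2 cm above the middle of the round loaf. I saw no sign of it touching the bread or crates, or of anything being moved, though I took no picture after the last 22 mm of descent. The hand-in returned no verdict.

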